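# Close a membrane filter housing on its levelling stand and hold it shut

### The job

Level the filter stand with its tilt knob so that the membrane lies flat, then fit the upper half of the filter housing squarely onto the two dowels of the lower half. Press it down gently against the sprung seal until the two halves meet flush and finish holding it pressed shut like that, with the stand still level, so that a colleague can put the screws in; do not let go, and leave the other things on the bench where they are.

Things in the scene. Friction and masses are not known exactly. Their poses are not given: they have to be found in the camera images.
- platform (a joint): Tilt of the aluminium platform that rocks between the stand's two grey cheeks on a pivot along the stand's y, under the middle of the housing, 51 mm above the bench. Rad: 0 level, positive = front (knob side) low. Starts 0.02 to 0.052 low. When level the front ear's top is flush with the two small index posts beside it. The screw holds the tilt by itself.
- level_knob (a joint): Turn of the round black fluted knob (35 mm diameter, 22 mm high) on the tilt screw in front of the platform; its vertical axis and height stay put. Rad, grows clockwise seen from above; clockwise raises the platform's front, 0.0177 rad of tilt per rad of turn; 0 = level. Starts at -2.9 to -1.2 (two or three grips); ends at +-3.5. Needs 0.06 N m, stays where left.
- knob_grip (a point): Middle of the knob on its axis, 77 mm above the bench (knob from 66 to 88 mm), 108 mm in front of the pivot (the stand's -x side). The platform's ear under it reaches at most 60 mm above the bench. The lower housing half begins 66 mm behind the knob's axis and is 78 mm high above the bench, its dowels 98 mm. Turns with the knob.
- seat (a point): Centre of the top face of the lower housing half, a white block 84 x 120 x 22 mm fixed on the platform; 78 mm above the bench when level. x points to the stand's rear (away from the knob), y along the 120 mm, z up off the face. A black sprung seal ring (68 mm across) stands 4 mm proud of the face; about 9 N in all (with its weight) close it flush; let go, it lifts the upper half 3 mm.
- upper_half: Loose upper half, white, 0.2 to 0.33 kg, lying flat: plate 84 x 120 x 16 mm (x, y, z), on its middle a block up to 54 mm above the lower face, with a 23 mm hose barb to +x at 40 mm. Origin: centre of the flat lower face, z up. Through holes at y +47 mm (big dowel) and -47 mm (small), 1.6 mm wider than the dowels. Fitted, origin and axes agree with seat's.
- upper_grip (a point): Middle of the upper half's block (40 x 30 mm in x, y), 42 mm above the lower face: grip across its two flats that face +-y, 30 mm apart. A round collar of 30 mm radius at the block's foot ends 20 mm above the lower face, a small vent screw on top 58 mm above it.
- petri: Bystander: petri dish with a membrane, 60 mm across, 14 mm high, loose on the bench in front; origin under its centre.
- beaker: Bystander: small empty glass beaker, 59 mm across, 71 mm high, loose; origin under its centre.
- bottle_a: Bystander: capped sample bottle, 49 mm across, 98 mm high, loose; origin under its centre.
- bottle_b: Bystander: capped sample bottle, 49 mm across, 98 mm high, loose; origin under its centre.
- syringe: Bystander: plastic syringe 145 mm long lying on the bench in front on the right, loose; origin under its middle.
- stand: The levelling stand, fixed to the bench: grey base plate 200 x 172 mm with two cheeks; origin on the bench under the pivot, x to its rear (away from the knob), y to its left, z up.
- dowel_big (a point): Tip of the 10 mm steel dowel on the lower half, at x 0, y +47 mm, z 20 mm from seat. The upright dowels are 20 mm high; their top 5 mm tapers by 3 mm in radius.
- dowel_small (a point): Tip of the 8 mm steel dowel on the lower half, at x 0, y -47 mm, z 20 mm from seat; same shape as the big one.

How it is judged:
On the way, in this order (a step that is already met when the one before it is completed fails the run):
1. the platform has been turned level (within about 0.6 degrees) (value of joint platform between -0.01 and 0.01 rad), for 0.3 s.
2. the upper half is on both dowels (z of upper_half in the frame of seat between -0.003 and 0.012 m and x of upper_half in the frame of seat between -0.004 and 0.004 m and y of upper_half in the frame of seat between -0.004 and 0.004 m and angle between the x axis of upper_half and the x axis of seat, either way round below 0.08 rad and angle between upper_half's own z axis and vertical below 0.15 rad and y of dowel_big in the frame of upper_half above 0.04 m), for 0.1 s.
At the end, for the whole second after the job is handed in: Upper half on both dowels, within 3 mm and 3.4 deg of its place on the seat, face parallel within 1.1 deg and under 1.4 mm from it (3 mm when not pressed), pushed down with over 6 N by the gripper still on it, at rest; platform level within 0.7 deg (value of joint platform between -0.012 and 0.012 rad and z of upper_half in the frame of seat between -0.002 and 0.0014 m and x of upper_half in the frame of seat between -0.003 and 0.003 m and y of upper_half in the frame of seat between -0.003 and 0.003 m and angle between the x axis of upper_half and the x axis of seat, either way round below 0.06 rad and angle between the z axis of upper_half and the z axis of seat, either way round below 0.02 rad and angle between upper_half's own z axis and vertical below 0.1 rad and contact force between upper_half and platform above 6 N and contact force between the fingers and upper_half above 5 N and linear speed of upper_half below 0.01 m/s and y of dowel_big in the frame of upper_half above 0.04 m); the arm keeps its last pose, push and grip.
It fails at once if the halves are rammed together (more than 70 N between them) (contact force between upper_half and platform above 70 N).
It fails at once if a bystander is pushed away or knocked over (distance of any of petri, beaker, bottle_a, bottle_b, syringe from where it was at the start of the episode above 0.025 m or angle between any of beaker, bottle_a, bottle_b's own z axis and vertical above 0.5 rad).
It also fails if it takes over 64 s, if anything falls off the work surface, if the arm or the gripper's body presses on something with over 40 N, if the wrist force passes 120 N, or if a joint passes its speed limit or range.

### The arm

A 6-joint arm with a two-finger parallel gripper is mounted at the origin on a cart in front of the work surface, level with it; the furniture and walls round the work are solid. World frame = base frame: x ahead of the robot, y to its left, z up, the work surface at z = 0. Lengths are in m, angles in rad, forces in N, time in s.
With the tool pointing down it reaches from about 0.35 to 0.775 m from the base axis. Payload 7.3 kg.
Tool frame: the origin (TCP) lies at the centre of the arm's flange, where the gripper is bolted on; the fingertips stand 178 mm ahead of it and the grasp point (between the pads) lies 159 mm ahead of it; z points along the fingers, y is the line along which they close (so a half turn about z gives the same grasp; the last joint's range is limited). The gripper opens to 92 mm and grips with 3 to 60 N. Pads are 19 mm wide; open, the fingers measure 130 mm over their backs; the gripper's body (75 mm by 190 mm) begins 47 mm behind the grasp point.
Start: joints at [1.078, 0.342, 1.524, -0, 1.275, -0.146], TCP at [0.178, 0.494, 0.405] pointing down, gripper open.
Joint ranges: [-2.53, 2.53], [-0.77, 2.02], [0.04, 2.7], [-1, 4.14], [0.28, 2.66], [-3.11, 3.11]. Speed limits (rad/s): [2.57, 2.57, 3.14, 3.14, 3.14, 3.14].

### API

Orientations are given as [roll, pitch, yaw] about the fixed x, y, z axes, in that order (R = Rz(yaw) Ry(pitch) Rx(roll)).
In Python, from cell import robot gives the robot as it stands.
- The arm moves only by the shell command python3 -m pendant [OPENING] [FORCE], which reads ROWS from standard input. ROWS is a JSON list of rows, 1 to 8 of them, each written [[dx, dy, dz], [rx, ry, rz]]: dx, dy, dz in fractions of the full range, 1 being 0.4 m, then a rotation vector rx, ry, rz in fractions of the full range, 1 being 2 rad; each row shifts and turns the commanded pose from where the row before left it, along the tool's axes as they then stand; what a row does not reach is not made up. A row lasts 1/12 s, in which the tool goes at most 0.0417 m and 0.125 rad, less where a joint would pass 70% of its speed; a pose out of reach is approached as far as the arm can. OPENING is the finger opening in m, set as the command begins (- or left out keeps the last). The fingers move at their own pace and stop on an object; FORCE is the grip in N (left out, the last holds). Time passes only in rows, so rows that do not move let the fingers close. It prints the time, the measured TCP pose, the force, the opening and the grip force at its end. Input that does not fit is refused with a message, and nothing moves.
- robot.observe(): the state, without advancing time (a new reading comes with each control period).
- robot.read_camera(name): name is "side" or "top"; returns a dict with "image" (384x512x3 uint8, red, green, blue), "fx", "fy", "cx", "cy" (pixels), "pose" (4x4, takes a point from camera to world coordinates). Camera axes: x right, y down, z forward; pixel columns grow to the right and rows downward; lengths in m; the calibration is good to about 2 mm. A picture is of the moment at which its call begins. There is no depth.
- robot.hand_in(): hands the job in; it is judged then, once.
The state is a dict: "time": time; "qpos": joint angles; "qvel": joint speeds; "joint_efforts": joint torques, N m; "tool_pos": TCP position; "tool_rot": TCP orientation; "contact_force": force on the tool from outside, world axes, zero at the start; "torque": the same for the moment, N m; "opening": finger opening in m; "grip_force": force on a finger pad.
Only numpy, scipy, OpenCV 4.12 (cv2) and the standard library are available. Lean on these libraries where they do the work, as an engineer would, in place of code of your own. Each camera call takes 0.05 s, during which the arm holds its last target. There are 200 camera calls.

## Working session

There is one attempt and no reset: what is moved stays moved. The work goes in short steps, Python scripts to look and compute and a shell command to move; the robot and the scene stay as the last step left them, time stands still between calls to the robot, and variables do not carry over. Pictures are saved under pics/ and viewed, at most 10 in all, crops included, and the job is handed in when it is done.

```bash
ls; mkdir -p pics; python3 - <<'E'
from cell import robot
import cv2,numpy as np
np.set_printoptions(precision=4,suppress=True)
for n in("side","top"):
    c=robot.read_camera(n); cv2.imwrite(f"pics/{n}0.png",c["image"][:,:,::-1]); np.savez(f"{n}0.npz",**c)
    print(n,c["fx"],c["fy"],c["cx"],c["cy"]); print(c["pose"])
print(robot.observe())
E
```

```text
pics
side 412.7050693545567 412.7050693545567 257.9678760115247 190.09300342735622
[[ 0.8426 -0.2789  0.4607  0.0237]
 [-0.5385 -0.4478  0.7138 -0.8645]
 [ 0.0072 -0.8495 -0.5275  0.721 ]
 [ 0.      0.      0.      1.    ]]
top 460.17128684478365 460.17128684478365 258.9075104997178 188.564094898463
[[ 0.0036 -0.9978  0.0668  0.4768]
 [-1.     -0.0033  0.0049 -0.0352]
 [-0.0047 -0.0669 -0.9978  1.3579]
 [ 0.      0.      0.      1.    ]]
{'time': 0.1, 'qpos': array([ 1.078 ,  0.3427,  1.5249, -0.    ,  1.2754, -0.146 ]), 'qvel': array([ 0.0005,  0.0014, -0.0024,  0.0009,  0.0004, -0.0012]), 'joint_efforts': array([  0.0014, -43.2004, -24.4695,   0.0718,   0.0527,  -0.0001]), 'tool_pos': array([0.1784, 0.4936, 0.4041]), 'tool_rot': array([-3.1403, -0.0002,  2.7948]), 'contact_force': array([-0.0965,  0.3599, -0.1339]), 'torque': array([-0.066 ,  0.0201, -0.018 ]), 'grip_force': 0.0, 'opening': 0.09195496794418541}
```

View pics/side0.png

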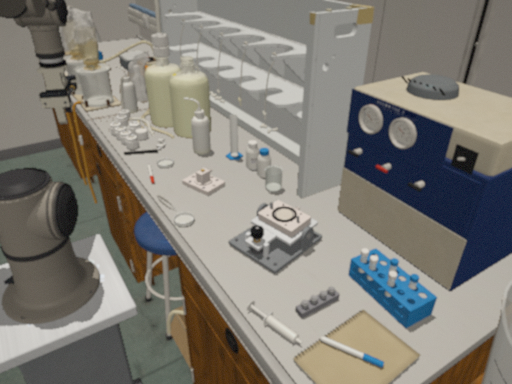

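View pics/top0.png

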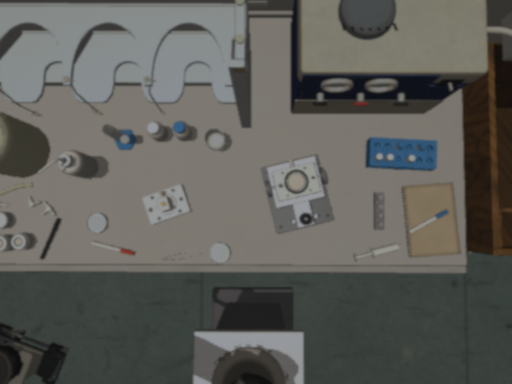

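Side: the stand is near (275,235) with its knob at (257,237), and the upper half near (203,180). Top: housing at (297,182), knob at (306,218), upper half at (166,204). I'll enlarge these areas.

```bash
python3 - <<'E'
import cv2,numpy as np
t=cv2.imread("pics/top0.png"); s=cv2.imread("pics/side0.png")
def crop(im,x,y,w,h,k): return cv2.resize(im[y:y+h,x:x+w],(w*k,h*k),interpolation=cv2.INTER_CUBIC)
a=crop(t,255,145,90,95,6); b=crop(t,135,175,65,55,6)
im=np.zeros((600,800,3),np.uint8); 
a=crop(t,258,150,80,85,5);b=crop(t,136,175,80,55,5)
c=crop(s,225,195,100,75,4);d=crop(s,178,155,52,45,6)
im=np.zeros((600,800,3),np.uint8)
im[:300,:400]=c; im[:270,400:712]=d
im[300:,:400]=crop(t,258,150,80,60,5); im[300:575,400:]=b
cv2.imwrite("pics/crop1.png",im)
cv2.imwrite("pics/crop2.png",crop(t,260,148,75,90,6))
E
```

```text
(no output)
```

View pics/crop1.png

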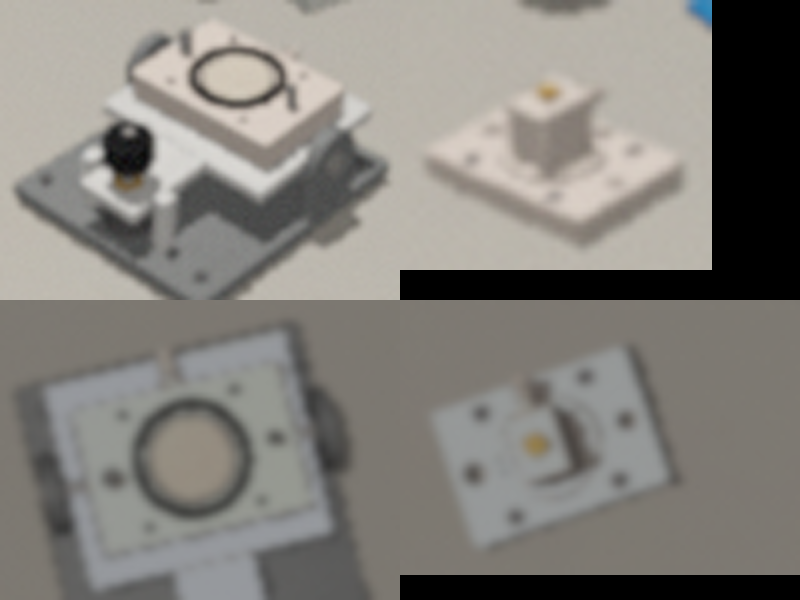

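View pics/crop2.png

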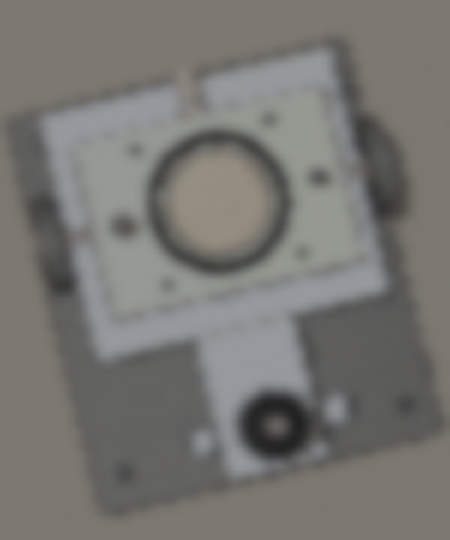

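```bash
cat > h.py <<'E'
import numpy as np,cv2
from scipy.spatial.transform import Rotation as R
np.set_printoptions(precision=4,suppress=True)
def ray(c,p):
    d=np.array([(p[0]-c["cx"])/c["fx"],(p[1]-c["cy"])/c["fy"],1.]); d=c["pose"][:3,:3]@d
    return c["pose"][:3,3],d/np.linalg.norm(d)
def plane(c,p,z):
    o,d=ray(c,p); return o+d*(z-o[2])/d[2]
def tri(a,pa,b,pb):
    A=np.zeros((3,3));v=np.zeros(3); L=[ray(a,pa),ray(b,pb)]
    for o,d in L:
        M=np.eye(3)-np.outer(d,d);A+=M;v+=M@o
    x=np.linalg.solve(A,v); return x,np.linalg.norm(np.cross(x-L[0][0],L[0][1]))*2
def blob(c,p,r=3,dark=True):
    g=c["image"].astype(float).mean(2); 
    if not dark:g=255-g
    p=np.array(p,float)
    for _ in range(4):
        x0,y0=np.round(p).astype(int); w=g[y0-r:y0+r+1,x0-r:x0+r+1]; w=np.clip(np.percentile(w,60)-w,0,None)
        Y,X=np.mgrid[y0-r:y0+r+1,x0-r:x0+r+1]; p=np.array([(w*X).sum(),(w*Y).sum()])/w.sum()
    return p
def proj(c,X):
    q=c["pose"][:3,:3].T@(np.array(X)-c["pose"][:3,3]); return np.array([c["fx"]*q[0]/q[2]+c["cx"],c["fy"]*q[1]/q[2]+c["cy"]])
E
python3 - <<'E'
from h import *
T=dict(np.load("top0.npz"));S=dict(np.load("side0.npz"))
def go(n,t,s,r=2):
    a=blob(T,t,r);b=blob(S,s,r); x,e=tri(T,a,S,b); print(n,a,b,x,"gap",e)
go("h+y",(150.6,209.6),(193.3,176.3));go("h-y",(181.2,199),(213.8,185.5))
go("c-+",(159.2,218.4),(189.7,181.7));go("c--",(180,211),(203.5,187.8));go("c+-",(173.2,190.2),(217,180)) 
go("vent",(163.4,204),(202.7,170.3))
go("dB",(280.5,185.5),(271.7,205.5));go("dS",(313.3,177.7),(298.2,219.5))
go("knob",(305.8,218.8),(257,232),6)
# vent by saturation
for c,p in((T,(163,204)),(S,(203,170))):
    h=cv2.cvtColor(c["image"],cv2.COLOR_RGB2HSV)[...,1].astype(float);x,y=p;w=h[y-4:y+5,x-4:x+5];w=np.clip(w-np.median(w)-30,0,None);Y,X=np.mgrid[y-4:y+5,x-4:x+5];print("sat",(w*X).sum()/w.sum(),(w*Y).sum()/w.sum())
# plate mask in top
g=T["image"].astype(int); print(g[204,150:190].tolist()[::4], g[180,130:136].tolist()[:2])
for c in(T,S):
    m=(c["image"].max(2)<45).astype(np.uint8); n,l,st,ce=cv2.connectedComponentsWithStats(m)
    for i in range(1,n):
        if 20<st[i,4]<400 and 200<ce[i][0]<330 and 170<ce[i][1]<260: print(st[i],ce[i])
E
```

```text
h+y [150.1993 209.3923] [197.3228 176.0638] [0.5103 0.2866 0.0115] gap 0.0122409069132582
h-y [180.6623 198.5553] [215.8444 189.1868] [ 0.5405  0.2025 -0.0075] gap 0.0061332808714380915
c-+ [158.8313 218.0696] [187.9745 184.989 ] [ 0.4765  0.2687 -0.0046] gap 0.007034878389002059
c-- [179.5859 210.692 ] [202.1078 191.3693] [ 0.499   0.2075 -0.005 ] gap 0.006042000990095804
c+- [172.559  189.8538] [217.1171 178.7969] [0.5618 0.2242 0.0155] gap 0.0007808883886016689
vent [163.4188 203.4382] [202.0962 169.982 ] [0.5192 0.243  0.0532] gap 0.003993460769571532
dB [280.3283 185.3058] [270.9738 205.6165] [ 0.5702 -0.0876  0.0816] gap 0.003146803403550047
dS [312.7892 177.101 ] [297.3707 219.6096] [ 0.5935 -0.1779  0.0804] gap 0.0033773347121452925
knob [305.7914 218.4936] [256.636  233.0518] [ 0.4782 -0.159   0.0707] gap 0.0036782522695938758
sat 162.78561736770692 203.48032564450475
sat 202.12105263157895 169.80526315789473
[[150, 152, 152], [149, 152, 152], [145, 146, 144], [146, 127, 86], [135, 134, 128], [77, 73, 69], [129, 129, 126], [150, 152, 152], [150, 153, 152], [144, 146, 146]] [[125, 121, 114], [125, 121, 114]]
[302 215   9   8  36] [305.75 218.5 ]
[252 227  10  12  87] [256.5172 232.7356]
```

```bash
python3 - <<'E'
from h import *
T=dict(np.load("top0.npz"));S=dict(np.load("side0.npz"))
def pl(n,p,z,r=2):
    x=plane(T,blob(T,p,r),z);print(n,x);return x
hb=pl("hB",(150.6,209.6),.016);hs=pl("hS",(181.2,199),.016)
cs=[pl("c",p,.016) for p in((152.4,197.4),(173.2,190.2),(159.2,218.4),(180,211))]
print("centres",(hb+hs)/2,np.mean(cs,0),"yaw",np.degrees(np.arctan2(*(hb-hs)[[1,0]]))-90, np.linalg.norm(hb-hs))
print("vent",plane(T,(162.79,203.48),.058))
# plate outline
g=T["image"][...,2].astype(int); sub=(cv2.resize(T["image"][180:230,136:200],None,fx=8,fy=8,interpolation=cv2.INTER_CUBIC).min(2)>133).astype(np.uint8)
k=np.ones((25,25),np.uint8);sub=cv2.morphologyEx(sub,cv2.MORPH_CLOSE,k)
ct=max(cv2.findContours(sub,0,2)[0],key=cv2.contourArea);r=cv2.minAreaRect(ct);print("rect",r)
cen=(np.array(r[0])+.5)/8-.5+[136,180];print(cen,plane(T,cen,.016), [plane(T,(q+.5)/8-.5+[136,180],.016)[:2] for q in cv2.boxPoints(r)])
b=pl("dB",(280.5,185.5),.098);s=pl("dS",(313.3,177.7),.098)
print("seatc",(b+s)/2,np.degrees(np.arctan2(*(b-s)[[1,0]]))-90,np.linalg.norm(b-s))
pl("knob",(305.8,218.5),.088,6)
rg=pl("ring",(296.3,181.3),.080,16)
for n,X in(("knobtop",[.4737,-.157,.077]),):print(proj(S,X))
# side check of heights: vent
print(tri(T,(162.79,203.48),S,(202.1,169.8)))
E
```

```text
hB [0.5048 0.2883 0.016 ]
hS [0.5367 0.1998 0.016 ]
c [0.5404 0.2843 0.016 ]
c [0.5621 0.2239 0.016 ]
c [0.4796 0.2626 0.016 ]
c [0.5013 0.2024 0.016 ]
centres [0.5207 0.2441 0.016 ] [0.5209 0.2433 0.016 ] yaw 19.850995060464058 0.09404523892387656
vent [0.5207 0.2428 0.058 ]
rect ((236.634521484375, 194.77545166015625), (228.06443786621094, 328.4371337890625), 70.51065063476562)
[165.1418 203.9094] [0.5209 0.2449 0.016 ] [array([0.5399, 0.3158]), array([0.5804, 0.2032]), array([0.502 , 0.1743]), array([0.4617, 0.2864])]
dB [ 0.5704 -0.0878  0.098 ]
dS [ 0.5933 -0.1769  0.098 ]
seatc [ 0.5818 -0.1323  0.098 ] 14.401278244649717 0.09203327820350966
knob [ 0.4797 -0.1583  0.088 ]
ring [ 0.5829 -0.1314  0.08  ]
[255.4533 231.2025]
(array([0.5195, 0.2446, 0.0531]), np.float64(0.0030877742018793897))
```

The manual's scale: shifts go in shares of 0.4 m and turns go in shares of 2 rad. Converting my numbers, -0.0256 m is -0.064, -0.025 m is -0.0625.

```bash
echo '[[[-0.0625, -0.064, 0], [0, 0, 0]], [[-0.0625, -0.064, 0], [0, 0, 0]], [[-0.0625, -0.064, 0], [0, 0, 0]], [[-0.0625, -0.064, 0], [0, 0, 0]], [[-0.0625, -0.064, 0], [0, 0, 0]], [[-0.0625, -0.064, 0], [0, 0, 0]], [[-0.0625, -0.064, 0], [0, 0, 0]]]' | python3 -m pendant 0.06
echo '[[[-0.0625, -0.064, 0], [0, 0, 0]], [[-0.0625, -0.064, 0], [0, 0, 0]], [[-0.0625, -0.064, 0], [0, 0, 0]], [[-0.0625, -0.064, 0], [0, 0, 0]], [[-0.0625, -0.064, 0], [0, 0, 0]], [[-0.0625, -0.064, 0], [0, 0, 0]], [[-0.0625, -0.064, 0], [0, 0, 0]]]' | python3 -m pendant
echo '[[[-0.0625, -0.064, 0], [0, 0, 0]], [[-0.0625, -0.064, 0], [0, 0, 0]], [[-0.0625, -0.064, 0], [0, 0, 0]], [[-0.0625, -0.064, 0], [0, 0, 0]], [[-0.0625, -0.064, 0], [0, 0, 0]], [[-0.0625, -0.064, 0], [0, 0, 0]]]' | python3 -m pendant
echo '[[[0, 0, 0], [0, 0, 0.0625]], [[0, 0, 0], [0, 0, 0.0625]], [[0, 0, 0], [0, 0, 0.0625]], [[0, 0, 0], [0, 0, 0.0625]], [[0, 0, 0], [0, 0, 0.0625]], [[0, 0, 0], [0, 0, 0.0625]]]' | python3 -m pendant
echo '[[[0, 0, 0], [0, 0, 0.0625]], [[0, 0, 0], [0, 0, 0.0625]], [[0, 0, 0], [0, 0, 0.0625]], [[0, 0, 0], [0, 0, 0.0625]], [[0, 0, 0], [0, 0, 0.0625]], [[0, 0, 0], [0, 0, 0.0625]], [[0, 0, 0], [0, 0, 0]]]' | python3 -m pendant
cat > s.py <<'E'
from h import *
from cell import robot
import sys
o=robot.observe(); print({k:(np.round(v,4)) for k,v in o.items() if k in("time","qpos","tool_pos","tool_rot","contact_force","torque","opening","grip_force")})
if len(sys.argv)>1:
    d=np.array([float(a) for a in sys.argv[1:4]])-o["tool_pos"]; print("tool delta",R.from_euler("xyz",o["tool_rot"]).as_matrix().T@d)
E
python3 s.py .479 -.1588 .241
```

```text
time: 0.68
tool_pos: [0.2822, 0.2641, 0.4045]
tool_rot: [-3.141, -0.0, 2.795]
contact_force: [1.3, 0.5, 0.2]
opening: 0.0602
grip_force: 0.0
time: 1.27
tool_pos: [0.3859, 0.0359, 0.4047]
tool_rot: [3.141, -0.0, 2.795]
contact_force: [0.6, 0.4, -0.6]
opening: 0.0603
grip_force: 0.0
time: 1.77
tool_pos: [0.4749, -0.1595, 0.4043]
tool_rot: [3.141, -0.001, 2.794]
contact_force: [0.7, 0.0, -0.3]
opening: 0.06
grip_force: 0.0
time: 2.27
tool_pos: [0.4745, -0.1578, 0.4043]
tool_rot: [-3.141, -0.001, 2.038]
contact_force: [-0.3, 1.3, 0.4]
opening: 0.0599
grip_force: 0.0
time: 2.85
tool_pos: [0.4746, -0.1577, 0.4044]
tool_rot: [-3.141, -0.0, 1.29]
contact_force: [-0.5, 1.5, -0.2]
opening: 0.06
grip_force: 0.0
{'time': np.float64(2.85), 'qpos': array([-0.4742,  0.2969,  1.5908,  0.0001,  1.2546, -0.1937]), 'tool_pos': array([ 0.4746, -0.1577,  0.4044]), 'tool_rot': array([-3.1408, -0.0003,  1.2902]), 'contact_force': array([-0.4633,  1.4974, -0.223 ]), 'torque': array([-0.0908,  0.1022,  0.0577]), 'grip_force': np.float64(0.0), 'opening': np.float64(0.06)}
tool delta [0.0001 0.0047 0.1634]
```

Converted, 0.035 m is 0.0875, 0.025 m is 0.0625.

```bash
echo '[[[0, 0.005, 0.0875], [0, 0, 0]], [[0, 0.0068, 0.0875], [0, 0, 0]], [[0, 0, 0.0875], [0, 0, 0]], [[0, 0, 0.0625], [0, 0, 0]], [[0, 0, 0.05], [0, 0, 0]], [[0, 0, 0.0335], [0, 0, 0]], [[0, 0, 0], [0, 0, 0]]]' | python3 -m pendant
echo '[[[0, 0, 0], [0, 0, 0]], [[0, 0, 0], [0, 0, 0]], [[0, 0, 0], [0, 0, 0]]]' | python3 -m pendant 0.02 12
python3 s.py; python3 - <<'E'
from cell import robot
import cv2
c=robot.read_camera("side");cv2.imwrite("pics/s1.png",cv2.resize(c["image"][150:280,190:350,::-1],None,fx=5,fy=4.6,interpolation=cv2.INTER_CUBIC)[:598])
E
```

```text
time: 3.43
tool_pos: [0.4782, -0.1586, 0.2384]
tool_rot: [-3.136, -0.001, 1.299]
contact_force: [-0.9, 0.3, 0.8]
opening: 0.0601
grip_force: 0.0
time: 3.68
tool_pos: [0.4796, -0.1591, 0.2425]
tool_rot: [3.139, 0.0, 1.296]
contact_force: [0.6, -0.2, -0.0]
opening: 0.0441
grip_force: 0.0
{'time': np.float64(3.6833), 'qpos': array([-0.4722,  0.5013,  1.7855,  0.0001,  0.8525, -0.1975]), 'tool_pos': array([ 0.4796, -0.1591,  0.2425]), 'tool_rot': array([3.1394, 0.0004, 1.2959]), 'contact_force': array([ 0.5927, -0.2081, -0.0237]), 'torque': array([-0.0748,  0.0895, -0.0192]), 'grip_force': np.float64(0.0), 'opening': np.float64(0.0441)}
```

View pics/s1.png

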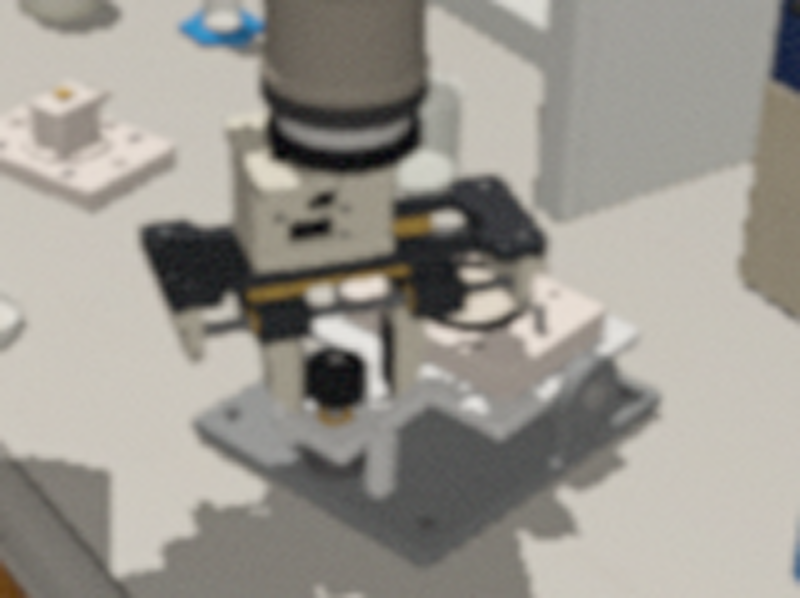

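The picture shows the fingers straddling the knob (335,378), with clearance all round. I'll close the grip.

```bash
echo '[[[0, 0, 0], [0, 0, 0]], [[0, 0, 0], [0, 0, 0]], [[0, 0, 0], [0, 0, 0]], [[0, 0, 0], [0, 0, 0]], [[0, 0, 0], [0, 0, 0]]]' | python3 -m pendant 0.02 12
python3 s.py
```

```text
time: 4.15
tool_pos: [0.4775, -0.1585, 0.2418]
tool_rot: [-3.137, -0.0, 1.296]
contact_force: [-9.0, 1.4, 8.6]
opening: 0.0325
grip_force: 12.0
{'time': np.float64(4.15), 'qpos': array([-0.4726,  0.5008,  1.7891, -0.0012,  0.8568, -0.197 ]), 'tool_pos': array([ 0.4775, -0.1585,  0.2418]), 'tool_rot': array([-3.1365, -0.0001,  1.296 ]), 'contact_force': array([-8.9997,  1.3835,  8.5981]), 'torque': array([0.1547, 1.7072, 0.061 ]), 'grip_force': np.float64(12.0006), 'opening': np.float64(0.0325)}
```

Converted, -0.003 m is -0.0075.

```bash
echo '[[[0, -0.0075, 0], [0, 0, 0]], [[0, 0, 0], [0, 0, 0]]]' | python3 -m pendant; python3 s.py
echo '[[[0, 0, 0], [0, 0, -0.05]], [[0, 0, 0], [0, 0, -0.05]], [[0, 0, 0], [0, 0, -0.05]], [[0, 0, 0], [0, 0, -0.05]]]' | python3 -m pendant;python3 s.py
```

```text
time: 4.32
tool_pos: [0.4763, -0.1581, 0.2419]
tool_rot: [3.14, 0.0, 1.295]
contact_force: [0.2, 0.9, 0.2]
opening: 0.033
grip_force: 12.0
{'time': np.float64(4.3167), 'qpos': array([-0.4734,  0.4975,  1.7952,  0.0003,  0.8472, -0.198 ]), 'tool_pos': array([ 0.4763, -0.1581,  0.2419]), 'tool_rot': array([3.1398, 0.0001, 1.2952]), 'contact_force': array([0.225 , 0.9088, 0.2374]), 'torque': array([0.0628, 0.1948, 0.0357]), 'grip_force': np.float64(11.9999), 'opening': np.float64(0.033)}
time: 4.65
tool_pos: [0.4764, -0.1582, 0.2419]
tool_rot: [3.141, 0.0, 1.7]
contact_force: [-0.5, 1.2, 3.0]
opening: 0.0327
grip_force: 12.0
{'time': np.float64(4.65), 'qpos': array([-0.4734,  0.4978,  1.7945,  0.0001,  0.8483, -0.6026]), 'tool_pos': array([ 0.4764, -0.1582,  0.2419]), 'tool_rot': array([3.1408, 0.0004, 1.6999]), 'contact_force': array([-0.544 ,  1.2161,  2.969 ]), 'torque': array([-0.0405,  0.3274, -0.0622]), 'grip_force': np.float64(11.9987), 'opening': np.float64(0.0327)}
```

Converted, -0.1 rad is -0.05.

```bash
for i in 1 2 3 4; do :; done
echo '[[[0, 0, 0], [0, 0, -0.05]], [[0, 0, 0], [0, 0, -0.05]], [[0, 0, 0], [0, 0, -0.05]]]' | python3 -m pendant >/dev/null;python3 s.py
echo '[[[0, 0, 0], [0, 0, -0.05]], [[0, 0, 0], [0, 0, -0.05]], [[0, 0, 0], [0, 0, -0.05]]]' | python3 -m pendant>/dev/null;python3 s.py
```

```text
{'time': np.float64(4.9), 'qpos': array([-0.4734,  0.4978,  1.7945,  0.0001,  0.8484, -0.9026]), 'tool_pos': array([ 0.4764, -0.1582,  0.2419]), 'tool_rot': array([3.141 , 0.0007, 1.9999]), 'contact_force': array([-0.0839, -0.0955,  2.3908]), 'torque': array([-0.0629,  0.31  , -0.0357]), 'grip_force': np.float64(11.9987), 'opening': np.float64(0.0329)}
{'time': np.float64(5.15), 'qpos': array([-0.4735,  0.4981,  1.7947,  0.0004,  0.8481, -1.2022]), 'tool_pos': array([ 0.4764, -0.1582,  0.2417]), 'tool_rot': array([3.141 , 0.0005, 2.2992]), 'contact_force': array([-0.3257,  0.2524,  0.1091]), 'torque': array([-0.0346,  0.0504, -0.2567]), 'grip_force': np.float64(11.9979), 'opening': np.float64(0.0327)}
```

Converted, -0.05 rad is -0.025.

```bash

echo '[[[0, 0, 0], [0, 0, -0.025]], [[0, 0, 0], [0, 0, -0.025]]]' | python3 -m pendant >/dev/null;python3 s.py
echo '[[[0, 0, 0], [0, 0, 0.01]]]' | python3 -m pendant >/dev/null;python3 s.py
```

```text
{'time': np.float64(5.3167), 'qpos': array([-0.4735,  0.4982,  1.7947,  0.0003,  0.8479, -1.3   ]), 'tool_pos': array([ 0.4764, -0.1582,  0.2417]), 'tool_rot': array([3.1411, 0.0007, 2.3971]), 'contact_force': array([-0.07  , -0.8833, -0.6465]), 'torque': array([ 0.0233,  0.1206, -0.2913]), 'grip_force': np.float64(12.0004), 'opening': np.float64(0.0328)}
{'time': np.float64(5.4), 'qpos': array([-0.4735,  0.4983,  1.7947,  0.0001,  0.8479, -1.279 ]), 'tool_pos': array([ 0.4764, -0.1582,  0.2417]), 'tool_rot': array([3.1413, 0.0007, 2.3762]), 'contact_force': array([-0.9526,  0.1946,  0.3893]), 'torque': array([-0.0278,  0.0372,  0.0811]), 'grip_force': np.float64(11.9983), 'opening': np.float64(0.033)}
```

Converted, 0.12 rad is 0.06.

```bash

echo '[[[0, 0, 0], [0, 0, 0]], [[0, 0, 0], [0, 0, 0.06]], [[0, 0, 0], [0, 0, 0.06]], [[0, 0, 0], [0, 0, 0.06]], [[0, 0, 0], [0, 0, 0.06]], [[0, 0, 0], [0, 0, 0.06]], [[0, 0, 0], [0, 0, 0.06]], [[0, 0, 0], [0, 0, 0.06]]]' | python3 -m pendant - 22 >/dev/null;python3 s.py
echo '[[[0, 0, 0], [0, 0, 0.06]], [[0, 0, 0], [0, 0, 0.06]], [[0, 0, 0], [0, 0, 0.06]], [[0, 0, 0], [0, 0, 0.06]], [[0, 0, 0], [0, 0, 0.06]], [[0, 0, 0], [0, 0, 0.06]], [[0, 0, 0], [0, 0, 0.06]]]' | python3 -m pendant  >/dev/null;python3 s.py
echo '[[[0, 0, 0], [0, 0, 0.06]], [[0, 0, 0], [0, 0, 0.06]], [[0, 0, 0], [0, 0, 0.06]], [[0, 0, 0], [0, 0, 0.06]], [[0, 0, 0], [0, 0, 0.06]], [[0, 0, 0], [0, 0, 0.06]], [[0, 0, 0], [0, 0, 0.06]]]' | python3 -m pendant  >/dev/null;python3 s.py
echo '[[[0, 0, 0], [0, 0, 0.06]], [[0, 0, 0], [0, 0, 0.06]], [[0, 0, 0], [0, 0, 0.06]], [[0, 0, 0], [0, 0, 0.06]], [[0, 0, 0], [0, 0, 0.06]], [[0, 0, 0], [0, 0, 0.06]]]' | python3 -m pendant  >/dev/null;python3 s.py
echo '[[[0, 0, 0], [0, 0, 0.06]], [[0, 0, 0], [0, 0, 0.06]], [[0, 0, 0], [0, 0, 0]], [[0, 0, 0], [0, 0, 0]]]' | python3 -m pendant  >/dev/null;python3 s.py
python3 - <<'E'
from h import *
from cell import robot
c=robot.read_camera("side");np.savez("side1.npz",**c);cv2.imwrite("pics/s2.png",cv2.resize(c["image"][215:275,225:305,::-1],None,fx=10,fy=10,interpolation=cv2.INTER_CUBIC))
E
```

```text
{'time': np.float64(6.0667), 'qpos': array([-0.4733,  0.4984,  1.7946,  0.    ,  0.8477, -0.43  ]), 'tool_pos': array([ 0.4765, -0.1582,  0.2416]), 'tool_rot': array([3.1407, 0.0003, 1.5274]), 'contact_force': array([0.4534, 0.5399, 1.4497]), 'torque': array([-0.0272,  0.1136,  0.0818]), 'grip_force': np.float64(21.9934), 'opening': np.float64(0.0324)}
{'time': np.float64(6.65), 'qpos': array([-0.4734,  0.4983,  1.7945,  0.    ,  0.8477,  0.41  ]), 'tool_pos': array([ 0.4765, -0.1582,  0.2417]), 'tool_rot': array([ 3.1406, -0.0005,  0.6874]), 'contact_force': array([ 0.0749, -0.7383,  0.9603]), 'torque': array([-0.061 ,  0.0911,  0.03  ]), 'grip_force': np.float64(21.9934), 'opening': np.float64(0.0324)}
{'time': np.float64(7.2333), 'qpos': array([-0.4734,  0.4984,  1.7945, -0.0001,  0.8476,  1.25  ]), 'tool_pos': array([ 0.4765, -0.1583,  0.2417]), 'tool_rot': array([ 3.1412, -0.001 , -0.1525]), 'contact_force': array([ 0.9638, -0.7093,  1.2725]), 'torque': array([-0.1034,  0.2444,  0.0685]), 'grip_force': np.float64(21.9934), 'opening': np.float64(0.0327)}
{'time': np.float64(7.7333), 'qpos': array([-0.4735,  0.4984,  1.7945, -0.0002,  0.8477,  1.97  ]), 'tool_pos': array([ 0.4765, -0.1583,  0.2417]), 'tool_rot': array([-3.1413, -0.0011, -0.8725]), 'contact_force': array([ 0.0082, -0.1525,  1.4943]), 'torque': array([-0.0055,  0.2853,  0.033 ]), 'grip_force': np.float64(21.9933), 'opening': np.float64(0.032)}
{'time': np.float64(8.0667), 'qpos': array([-0.4735,  0.4984,  1.7945, -0.    ,  0.8477,  2.1999]), 'tool_pos': array([ 0.4765, -0.1583,  0.2416]), 'tool_rot': array([-3.141 , -0.0008, -1.1026]), 'contact_force': array([ 0.0453, -0.8537,  1.9875]), 'torque': array([-0.1128,  0.2868, -0.0672]), 'grip_force': np.float64(22.0008), 'opening': np.float64(0.0324)}
```

View pics/s2.png

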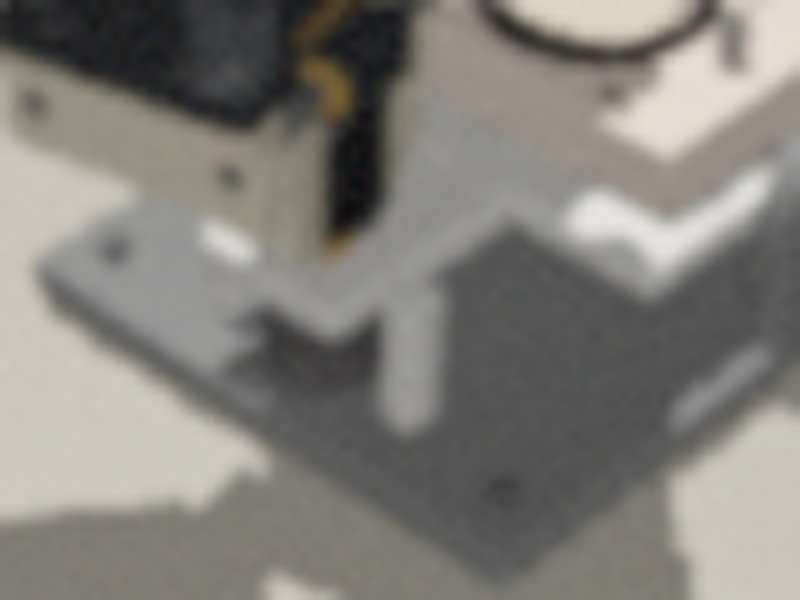

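The post's top (415,290) is flush with the ear's edge, so the platform reads level, which agrees with 3.5 rad from the end stop. I'll release and move to the upper half.

Converted, -0.03 m is -0.075, -0.01 m is -0.025.

```bash

echo '[[[0, 0, 0], [0, 0, 0]], [[0, 0, 0], [0, 0, 0]], [[0, 0, 0], [0, 0, 0]], [[0, 0, -0.025], [0, 0, 0]], [[0, 0, -0.075], [0, 0, 0]], [[0, 0, -0.075], [0, 0, 0]], [[0, 0, -0.075], [0, 0, 0]]]' | python3 -m pendant 0.065
echo '[[[-0.077, -0.0503, 0], [0, 0, 0]], [[-0.077, -0.0503, 0], [0, 0, 0]], [[-0.077, -0.0503, 0], [0, 0, 0]], [[-0.077, -0.0503, 0], [0, 0, 0]], [[-0.077, -0.0503, 0], [0, 0, 0]], [[-0.077, -0.0503, 0], [0, 0, 0]], [[-0.077, -0.0503, 0], [0, 0, 0]]]' | python3 -m pendant >/dev/null
echo '[[[-0.077, -0.0503, 0], [0, 0, 0]], [[-0.077, -0.0503, 0], [0, 0, 0]], [[-0.077, -0.0503, 0], [0, 0, 0]], [[-0.077, -0.0503, 0], [0, 0, 0]], [[0, 0, 0], [0, 0, -0.0604]], [[0, 0, 0], [0, 0, -0.0604]], [[0, 0, 0], [0, 0, -0.0604]], [[0, 0, 0], [0, 0, -0.0604]]]' | python3 -m pendant >/dev/null
echo '[[[0, 0, 0], [0, 0, -0.0604]], [[0, 0, 0], [0, 0, -0.0604]], [[0, 0, 0], [0, 0, -0.0604]], [[0, 0, 0], [0, 0, -0.0604]], [[0, 0, 0], [0, 0, -0.0604]], [[0, 0, 0], [0, 0, -0.0604]], [[0, 0, 0], [0, 0, -0.0604]], [[0, 0, 0], [0, 0, -0.0604]]]' | python3 -m pendant >/dev/null
echo '[[[0, 0, 0], [0, 0, 0]], [[0, 0, 0], [0, 0, 0]]]' | python3 -m pendant 
python3 s.py .5208 .2438 .202
python3 - <<'E'
from h import *
from cell import robot
for n in("side","top"): np.savez(f"{n}2.npz",**robot.read_camera(n))
T=dict(np.load("top2.npz"));S=dict(np.load("side2.npz"))
b=plane(T,blob(T,(280.5,185.5),2),.098);s=plane(T,blob(T,(313.3,177.7),2),.098)
print(b,s,"seatc",(b+s)/2,np.degrees(np.arctan2(*(b-s)[[1,0]]))-90,np.linalg.norm(b-s))
print("ring",plane(T,blob(T,(296.3,181.3),16),.080),"knob",plane(T,blob(T,(305.8,218.5),6),.088))
s0=dict(np.load("side0.npz"))
im=np.hstack([cv2.resize(x["image"][222:262,235:275,::-1],None,fx=10,fy=10,interpolation=cv2.INTER_CUBIC) for x in(s0,S)])
cv2.imwrite("pics/lev.png",im)
E
```

```text
time: 8.7
tool_pos: [0.476, -0.158, 0.3429]
tool_rot: [3.141, 0.001, -1.105]
contact_force: [0.8, 0.4, -0.3]
opening: 0.0648
grip_force: 0.0
time: 10.78
tool_pos: [0.5216, 0.2439, 0.3418]
tool_rot: [-3.142, -0.0, 0.34]
contact_force: [1.0, 0.0, 0.8]
opening: 0.0648
grip_force: 0.0
{'time': np.float64(10.7833), 'qpos': array([0.3042, 0.4886, 1.4741, 0.0001, 1.1786, 1.5351]), 'tool_pos': array([0.5216, 0.2439, 0.3418]), 'tool_rot': array([-3.1415, -0.0003,  0.3399]), 'contact_force': array([1.0475, 0.0246, 0.7992]), 'torque': array([-0.116 ,  0.1622, -0.0313]), 'grip_force': np.float64(0.0), 'opening': np.float64(0.0648)}
tool delta [-0.0008 -0.0002  0.1398]
[ 0.5719 -0.0868  0.098 ] [ 0.5947 -0.1768  0.098 ] seatc [ 0.5833 -0.1318  0.098 ] 14.216578573027036 0.09288048775089336
ring [ 0.5837 -0.1316  0.08  ] knob [ 0.4797 -0.158   0.088 ]
```

View pics/lev.png

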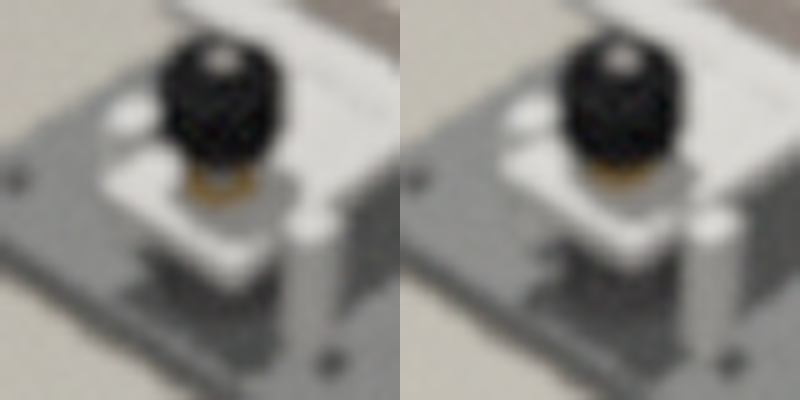

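Left is before and right is after: the ear corner rose by about 2 px and now lies flush with the post top at (715,215). Now I'll grasp the upper half.

Converted, 0.03 m is 0.075, -0.0025 m is -0.0063.

```bash

echo '[[[-0.0063, 0, 0.075], [0, 0, 0]], [[0, 0, 0.075], [0, 0, 0]], [[0, 0, 0.075], [0, 0, 0]], [[0, 0, 0.05], [0, 0, 0]], [[0, 0, 0.0375], [0, 0, 0]], [[0, 0, 0.025], [0, 0, 0]], [[0, 0, 0.0113], [0, 0, 0]], [[0, 0, 0], [0, 0, 0]]]' | python3 -m pendant
echo '[[[0, 0, 0], [0, 0, 0]], [[0, 0, 0], [0, 0, 0]], [[0, 0, 0], [0, 0, 0]], [[0, 0, 0], [0, 0, 0]], [[0, 0, 0], [0, 0, 0]], [[0, 0, 0], [0, 0, 0]]]' | python3 -m pendant 0.02 8
echo '[[[0, 0, 0], [0, 0, 0]], [[0, 0, 0], [0, 0, 0]]]' | python3 -m pendant - 20
python3 s.py
```

```text
time: 11.55
tool_pos: [0.5193, 0.243, 0.2012]
tool_rot: [-3.141, 0.001, 0.342]
contact_force: [-0.9, -0.4, -0.6]
opening: 0.065
grip_force: 0.0
time: 12.05
tool_pos: [0.5194, 0.243, 0.2022]
tool_rot: [-3.142, -0.001, 0.343]
contact_force: [-0.0, -0.4, 2.3]
opening: 0.03
grip_force: 8.2
time: 12.22
tool_pos: [0.5195, 0.243, 0.2022]
tool_rot: [-3.142, -0.001, 0.343]
contact_force: [-0.7, -0.3, 3.5]
opening: 0.0294
grip_force: 20.0
{'time': np.float64(12.2167), 'qpos': array([0.304 , 0.6573, 1.6183, 0.0001, 0.8654, 1.5315]), 'tool_pos': array([0.5195, 0.243 , 0.2022]), 'tool_rot': array([-3.1415, -0.0006,  0.3432]), 'contact_force': array([-0.6956, -0.2899,  3.5497]), 'torque': array([-0.0842,  0.3356, -0.001 ]), 'grip_force': np.float64(20.0005), 'opening': np.float64(0.0294)}
```

Converted, -0.03 m is -0.075, -0.015 m is -0.0375.

```bash

echo '[[[0, 0, 0], [0, 0, 0]], [[0, 0, -0.0125], [0, 0, 0]], [[0, 0, -0.0375], [0, 0, 0]], [[0, 0, -0.075], [0, 0, 0]], [[0, 0, -0.075], [0, 0, 0]], [[0, 0, -0.075], [0, 0, 0]], [[0, 0, -0.075], [0, 0, 0]], [[0, 0, 0], [0, 0, 0]]]' | python3 -m pendant - 40
echo '[[[-0.0078, 0.0425, 0], [0, 0, 0]], [[-0.0155, 0.0848, 0], [0, 0, 0]], [[-0.0155, 0.0848, 0], [0, 0, 0]], [[-0.0155, 0.0848, 0], [0, 0, 0]], [[-0.0155, 0.0848, 0], [0, 0, 0]], [[-0.0155, 0.0848, 0], [0, 0, 0]], [[-0.0155, 0.0848, 0], [0, 0, 0]], [[-0.0155, 0.0848, 0], [0, 0, 0]]]' | python3 -m pendant >/dev/null
echo '[[[-0.0155, 0.0848, 0], [0, 0, 0]], [[-0.0155, 0.0848, 0], [0, 0, 0]], [[-0.0155, 0.0848, 0], [0, 0, 0]], [[-0.0078, 0.0425, 0], [0, 0, 0]], [[0, 0, 0], [0, 0, 0.0235]], [[0, 0, 0], [0, 0, 0.023]], [[0, 0, 0], [0, 0, 0]], [[0, 0, 0], [0, 0, 0]]]' | python3 -m pendant
python3 s.py .582 -.1313 .312
python3 - <<'E'
from h import *
from cell import robot
for n in("side","top"): np.savez(f"{n}3.npz",**robot.read_camera(n))
T=dict(np.load("top3.npz"));S=dict(np.load("side3.npz"))
im=np.hstack([cv2.resize(S["image"][150:230,230:330,::-1],(500,400),interpolation=cv2.INTER_CUBIC),cv2.resize(T["image"][145:225,265:325,::-1],(300,400),interpolation=cv2.INTER_CUBIC)])
cv2.imwrite("pics/hov.png",im)
E
```

```text
time: 12.88
tool_pos: [0.5204, 0.2434, 0.348]
tool_rot: [3.141, -0.011, 0.343]
contact_force: [1.4, 0.7, -1.9]
opening: 0.0294
grip_force: 40.0
time: 14.22
tool_pos: [0.5805, -0.1312, 0.341]
tool_rot: [-3.141, 0.001, 0.251]
contact_force: [0.0, 0.6, -2.2]
opening: 0.0295
grip_force: 40.0
{'time': np.float64(14.2167), 'qpos': array([-0.351 ,  0.5236,  1.416 ,  0.0002,  1.2036,  0.9683]), 'tool_pos': array([ 0.5805, -0.1312,  0.341 ]), 'tool_rot': array([-3.1406,  0.0012,  0.2515]), 'contact_force': array([ 0.047 ,  0.6112, -2.2408]), 'torque': array([-0.0453,  0.1709, -0.008 ]), 'grip_force': np.float64(39.9998), 'opening': np.float64(0.0295)}
tool delta [0.0015 0.0005 0.029 ]
```

View pics/hov.png

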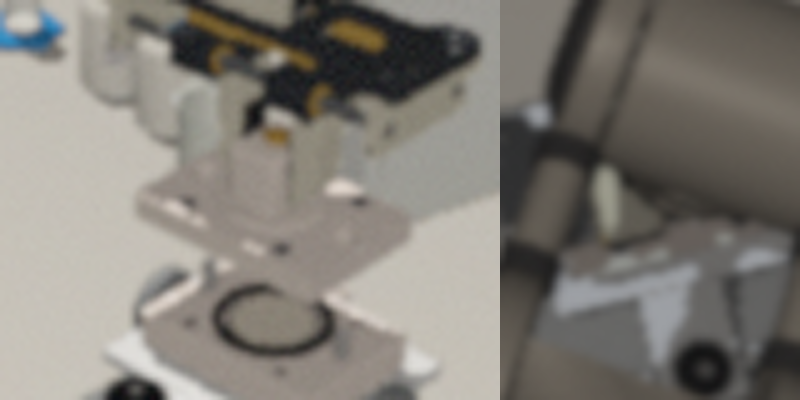

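The side crop shows the plate hovering level above the seat (near corners around (312,298) and (270,380)), with its edges parallel. I'll centre it and go down while watching the forces.

Converted, 0.01 m is 0.025, 0.0015 m is 0.0038.

```bash

echo '[[[0.0038, 0.0013, 0.0125], [0, 0, 0]], [[0, 0, 0.025], [0, 0, 0]], [[0, 0, 0.025], [0, 0, 0]], [[0, 0, 0.015], [0, 0, 0]], [[0, 0, 0], [0, 0, 0]], [[0, 0, 0], [0, 0, 0]]]' | python3 -m pendant
echo '[[[0, 0, 0.0075], [0, 0, 0]], [[0, 0, 0.0075], [0, 0, 0]], [[0, 0, 0.0075], [0, 0, 0]], [[0, 0, 0.005], [0, 0, 0]], [[0, 0, 0], [0, 0, 0]]]' | python3 -m pendant;echo '[[[0, 0, 0.005], [0, 0, 0]], [[0, 0, 0.0025], [0, 0, 0]], [[0, 0, 0], [0, 0, 0]]]' | python3 -m pendant; python3 s.py
```

```text
time: 14.82
tool_pos: [0.5822, -0.1313, 0.31]
tool_rot: [-3.141, 0.001, 0.25]
contact_force: [0.8, 0.0, -1.7]
opening: 0.0296
grip_force: 40.0
time: 15.23
tool_pos: [0.5821, -0.1313, 0.2993]
tool_rot: [-3.141, 0.001, 0.25]
contact_force: [-0.6, 0.2, -2.2]
opening: 0.0296
grip_force: 40.0
time: 15.48
tool_pos: [0.5822, -0.1313, 0.2966]
tool_rot: [-3.141, 0.0, 0.25]
contact_force: [0.2, 0.4, -2.1]
opening: 0.0296
grip_force: 40.0
{'time': np.float64(15.4833), 'qpos': array([-0.3502,  0.5712,  1.4654,  0.0001,  1.1052,  0.9703]), 'tool_pos': array([ 0.5822, -0.1313,  0.2966]), 'tool_rot': array([-3.1414,  0.0002,  0.2502]), 'contact_force': array([ 0.182 ,  0.3917, -2.0999]), 'torque': array([-0.0934,  0.1128,  0.0301]), 'grip_force': np.float64(39.9995), 'opening': np.float64(0.0296)}
```

The manual's scale: shifts go in shares of 0.4 m and turns go in shares of 2 rad. Converting my numbers, 0.001 m is 0.0025.

```bash

for k in 1; do echo '[[[0, 0, 0.0025], [0, 0, 0]], [[0, 0, 0.0025], [0, 0, 0]], [[0, 0, 0], [0, 0, 0]]]' | python3 -m pendant;echo '[[[0, 0, 0.0025], [0, 0, 0]], [[0, 0, 0.0025], [0, 0, 0]], [[0, 0, 0], [0, 0, 0]]]' | python3 -m pendant;echo '[[[0, 0, 0.0025], [0, 0, 0]], [[0, 0, 0.0025], [0, 0, 0]], [[0, 0, 0], [0, 0, 0]]]' | python3 -m pendant; done; python3 s.py
```

```text
time: 15.73
tool_pos: [0.5824, -0.1314, 0.2948]
tool_rot: [3.141, -0.001, 0.25]
contact_force: [1.2, -0.6, -2.5]
opening: 0.0297
grip_force: 40.0
time: 15.98
tool_pos: [0.5825, -0.1314, 0.2929]
tool_rot: [3.141, -0.001, 0.25]
contact_force: [2.7, -0.2, -2.8]
opening: 0.0296
grip_force: 40.0
time: 16.23
tool_pos: [0.5825, -0.1315, 0.2909]
tool_rot: [3.141, -0.001, 0.25]
contact_force: [3.2, -1.8, -1.4]
opening: 0.0301
grip_force: 40.0
{'time': np.float64(16.2333), 'qpos': array([-0.3503,  0.5778,  1.4713,  0.0001,  1.0914,  0.9705]), 'tool_pos': array([ 0.5825, -0.1315,  0.2909]), 'tool_rot': array([ 3.141, -0.001,  0.25 ]), 'contact_force': array([ 3.2325, -1.7935, -1.4296]), 'torque': array([-0.2462, -0.3954, -0.118 ]), 'grip_force': np.float64(40.0024), 'opening': np.float64(0.0301)}
```

Converted, 0.0006 m is 0.0015.

```bash

echo '[[[0.0015, 0.0015, 0], [0, 0, 0]], [[0, 0, 0], [0, 0, 0]]]' | python3 -m pendant;echo '[[[0, 0, 0.0025], [0, 0, 0]], [[0, 0, 0.0025], [0, 0, 0]], [[0, 0, 0], [0, 0, 0]]]' | python3 -m pendant;echo '[[[0, 0, 0.0025], [0, 0, 0]], [[0, 0, 0.0025], [0, 0, 0]], [[0, 0, 0], [0, 0, 0]]]' | python3 -m pendant; python3 s.py
```

```text
time: 16.4
tool_pos: [0.5829, -0.1317, 0.2906]
tool_rot: [-3.141, 0.001, 0.25]
contact_force: [1.7, -0.4, -1.4]
opening: 0.0297
grip_force: 40.0
time: 16.65
tool_pos: [0.5829, -0.1317, 0.2885]
tool_rot: [-3.141, 0.0, 0.25]
contact_force: [0.7, -0.7, -1.6]
opening: 0.0296
grip_force: 40.0
time: 16.9
tool_pos: [0.5829, -0.1317, 0.2865]
tool_rot: [-3.141, 0.0, 0.25]
contact_force: [0.4, -0.3, -1.9]
opening: 0.0298
grip_force: 40.0
{'time': np.float64(16.9), 'qpos': array([-0.3504,  0.5838,  1.4738,  0.0001,  1.0845,  0.9701]), 'tool_pos': array([ 0.5829, -0.1317,  0.2865]), 'tool_rot': array([-3.1412,  0.0004,  0.2502]), 'contact_force': array([ 0.4101, -0.3102, -1.8557]), 'torque': array([-0.0761, -0.0083, -0.0728]), 'grip_force': np.float64(40.0), 'opening': np.float64(0.0298)}
```

Converted, 0.001 m is 0.0025.

```bash

echo '[[[0, 0, 0.0025], [0, 0, 0]], [[0, 0, 0.0025], [0, 0, 0]], [[0, 0, 0], [0, 0, 0]]]' | python3 -m pendant;echo '[[[0, 0, 0.0025], [0, 0, 0]], [[0, 0, 0.0025], [0, 0, 0]], [[0, 0, 0], [0, 0, 0]]]' | python3 -m pendant; echo '[[[0, 0, 0.0025], [0, 0, 0]], [[0, 0, 0], [0, 0, 0]], [[0, 0, 0], [0, 0, 0]]]' | python3 -m pendant; python3 s.py
```

```text
time: 17.15
tool_pos: [0.5829, -0.1317, 0.2845]
tool_rot: [-3.141, 0.0, 0.25]
contact_force: [1.1, 0.7, -2.7]
opening: 0.03
grip_force: 40.0
time: 17.4
tool_pos: [0.5829, -0.1317, 0.283]
tool_rot: [-3.142, -0.0, 0.25]
contact_force: [0.8, -0.2, 1.5]
opening: 0.0298
grip_force: 40.0
time: 17.65
tool_pos: [0.5829, -0.1317, 0.2821]
tool_rot: [-3.142, -0.0, 0.25]
contact_force: [-1.3, 0.2, 2.3]
opening: 0.0296
grip_force: 40.0
{'time': np.float64(17.65), 'qpos': array([-0.3504,  0.5887,  1.4786,  0.    ,  1.0743,  0.9701]), 'tool_pos': array([ 0.5829, -0.1317,  0.2821]), 'tool_rot': array([-3.1416, -0.    ,  0.2503]), 'contact_force': array([-1.294 ,  0.2274,  2.2505]), 'torque': array([ 0.0531,  0.4246, -0.0527]), 'grip_force': np.float64(40.0007), 'opening': np.float64(0.0296)}
```

Converted, 0.001 m is 0.0025.

```bash

echo '[[[0, 0, 0.0025], [0, 0, 0]], [[0, 0, 0], [0, 0, 0]], [[0, 0, 0], [0, 0, 0]]]' | python3 -m pendant;echo '[[[0, 0, 0.0025], [0, 0, 0]], [[0, 0, 0], [0, 0, 0]], [[0, 0, 0], [0, 0, 0]]]' | python3 -m pendant; python3 s.py
```

```text
time: 17.9
tool_pos: [0.5829, -0.1317, 0.2811]
tool_rot: [-3.142, -0.0, 0.25]
contact_force: [-2.6, 1.4, 5.5]
opening: 0.0297
grip_force: 40.0
time: 18.15
tool_pos: [0.5829, -0.1317, 0.2803]
tool_rot: [3.142, -0.0, 0.25]
contact_force: [-2.4, 1.4, 6.3]
opening: 0.0297
grip_force: 40.0
{'time': np.float64(18.15), 'qpos': array([-0.3504,  0.5907,  1.4805,  0.0001,  1.0701,  0.9701]), 'tool_pos': array([ 0.5829, -0.1317,  0.2803]), 'tool_rot': array([ 3.1415, -0.0002,  0.2502]), 'contact_force': array([-2.4459,  1.4224,  6.3024]), 'torque': array([0.1458, 0.7098, 0.0033]), 'grip_force': np.float64(40.0013), 'opening': np.float64(0.0297)}
```

```bash

echo '[[[-0.001, -0.0008, 0], [0, 0, 0]], [[0, 0, 0.0013], [0, 0, 0]], [[0, 0, 0.0013], [0, 0, 0]], [[0, 0, 0], [0, 0, 0]]]' | python3 -m pendant;python3 s.py;echo '[[[0, 0, 0.0013], [0, 0, 0]], [[0, 0, 0], [0, 0, 0]], [[0, 0, 0], [0, 0, 0]]]' | python3 -m pendant; python3 s.py
```

```text
time: 18.48
tool_pos: [0.5826, -0.1316, 0.2802]
tool_rot: [3.141, -0.001, 0.25]
contact_force: [-3.2, -0.3, 11.7]
opening: 0.0302
grip_force: 40.0
{'time': np.float64(18.4833), 'qpos': array([-0.3504,  0.5901,  1.4822,  0.0001,  1.0677,  0.9701]), 'tool_pos': array([ 0.5826, -0.1316,  0.2802]), 'tool_rot': array([ 3.1407, -0.0014,  0.2502]), 'contact_force': array([-3.1541, -0.3137, 11.703 ]), 'torque': array([ 0.2221,  0.807 , -0.0082]), 'grip_force': np.float64(40.0043), 'opening': np.float64(0.0302)}
time: 18.73
tool_pos: [0.5826, -0.1316, 0.2802]
tool_rot: [3.141, -0.002, 0.25]
contact_force: [-3.8, 1.0, 14.4]
opening: 0.03
grip_force: 40.0
{'time': np.float64(18.7333), 'qpos': array([-0.3504,  0.59  ,  1.4824,  0.0001,  1.0672,  0.9701]), 'tool_pos': array([ 0.5826, -0.1316,  0.2802]), 'tool_rot': array([ 3.1405, -0.0017,  0.2502]), 'contact_force': array([-3.7553,  1.03  , 14.4251]), 'torque': array([0.3131, 1.0425, 0.0052]), 'grip_force': np.float64(40.0063), 'opening': np.float64(0.03)}
```

Converted, -0.0005 m is -0.0013, 0.0003 m is 0.0008.

```bash

echo '[[[-0.0013, 0, 0.0008], [0, 0, 0]], [[0, 0, 0], [0, 0, 0]], [[0, 0, 0], [0, 0, 0]], [[0, 0, 0], [0, 0, 0]], [[0, 0, 0], [0, 0, 0]], [[0, 0, 0], [0, 0, 0]]]' | python3 -m pendant;python3 s.py
python3 - <<'E'
from h import *
from cell import robot
S=robot.read_camera("side")
cv2.imwrite("pics/fin.png",cv2.resize(S["image"][185:255,228:328,::-1],(800,560),interpolation=cv2.INTER_CUBIC))
E
```

```text
time: 19.23
tool_pos: [0.5824, -0.1316, 0.2802]
tool_rot: [3.14, -0.003, 0.25]
contact_force: [-2.5, 2.8, 15.0]
opening: 0.0296
grip_force: 40.0
{'time': np.float64(19.2333), 'qpos': array([-0.3507,  0.5894,  1.4835,  0.0006,  1.0656,  0.9697]), 'tool_pos': array([ 0.5824, -0.1316,  0.2802]), 'tool_rot': array([ 3.1402, -0.0029,  0.2501]), 'contact_force': array([-2.4512,  2.816 , 15.0422]), 'torque': array([ 0.5337,  0.9042, -0.0078]), 'grip_force': np.float64(40.009), 'opening': np.float64(0.0296)}
```

View pics/fin.png

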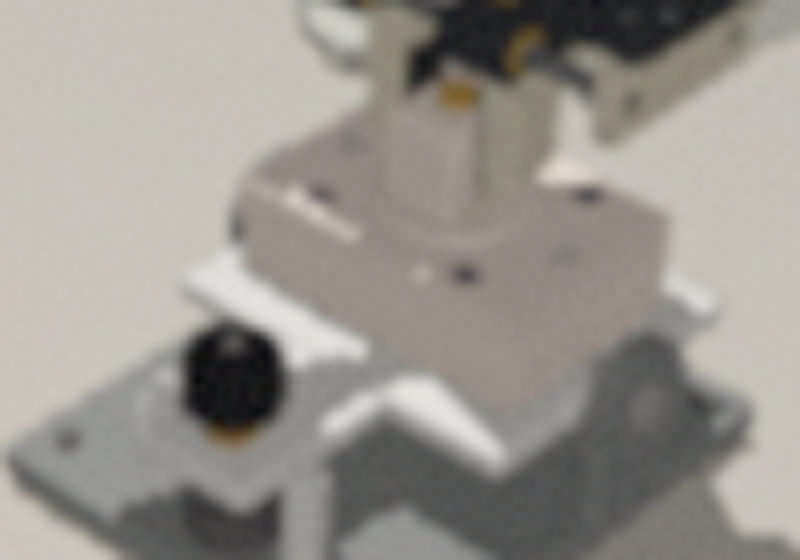

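The picture shows the two halves as one closed block from (245,180) to (665,290) with no gap. The press force is steady at about 15 N and the platform still looks level.

```bash
python3 -c "
from cell import robot
print(robot.hand_in())"
```

```text
the job is handed in; nothing more can be done
None
```

The stand is levelled, and the upper half is on both dowels and held pressed shut at about 15 N with the gripper still on it; I handed the job in at about 19 s of the 64 s allowed, but no verdict came back.

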